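Load the seal-label roll and click its push-lock stand down

TASK

Put the paper roll over the spindle of the roll stand and let go, so that it stands free on the raised drum; nobody knows whether the stand's push-lock was left up or down, so if the roll sinks low, press it straight down and release once to click it up. Then press the roll down until you feel the stop and release, so that it clicks and stays locked in the low position, and leave it there on its own. Press gently (about 20 N is plenty, never as much as 60 N), and do not disturb the bottle or the parcel.

Things in the scene. Friction and masses are not known exactly. Their poses are not given: they have to be found in the camera images.
- roll: Roll of plain white label paper, standing upright: a tube 75 mm tall, 60 mm outside diameter, with a 26 mm through hole; about 0.3 kg. Origin: centre of its underside, z up along its axis. It starts standing on the table.
- stand: Roll stand, fixed: white square housing on a blue foot, 140 x 140 x 56 mm tall. Origin: centre of its underside on the table, z up. A steel spindle, 18 mm diameter, pointed, rises on its vertical centre line to 142 mm above the table. Round it a flat-topped grey drum, 84 mm diameter, on which the roll stands; a push-lock is hidden inside.
- stand_seat (a point): Fixed mark on the spindle axis, 82 mm above the table: height of the empty drum's top. The empty drum floats there on a soft spring (gives under 1 to 2 N) whatever the lock's state, which so cannot be seen. The roll's weight sinks it onto the lock: the roll's underside then rests 80 mm above the table if the lock is up, about 70 mm if it is down. Up or down at the start at random.
- stand_lock (a point): Fixed mark on the spindle axis, 59.5 mm above the table: the hard stop of the roll's underside (or of the bare drum's top). Push-push lock: each press to the stop (to 61 mm or lower), then full release, swaps up and down; a press that stays above 65 mm changes nothing. Pushing a raised roll takes about 5 N at first, up to about 11 N just above the stop.
- spindle_tip (a point): Pointed end of the spindle, 142 mm above the table. The resting roll's top (75 mm above its underside) is higher than this, locked or raised; at the hard stop the tip pokes 8 mm out of the roll's hole.
- glue: Bystander: white plastic glue bottle with a red cap, standing, 46 mm diameter, 125 mm tall. Origin: centre of its underside.
- parcel: Bystander: paper-wrapped parcel with a brown band, lying, 100 x 160 x 45 mm. Origin: centre of its underside.
- scale: Bystander: bench scale with a round steel pan, fixed, 200 x 260 mm, 83 mm tall, off to the robot's left. Origin: centre of its underside.
There are look-alikes about, which are no part of the job. Leave any blue or purple look-alike of the roll alone.

How it is judged:
By the outcome, as a careful person would: the job done as asked, in the order asked, and still so for the second after the job is handed in, with the robot touching nothing.
It also fails if it takes over 64 s, if anything falls off the work surface, if the arm or the gripper's body presses on something with over 40 N, if the wrist force passes 120 N, or if a joint passes its speed limit or range.

ROBOT

A 6-joint arm with a two-finger parallel gripper is mounted at the origin on the work surface. World frame = base frame: x ahead of the robot, y to its left, z up, the work surface at z = 0. Lengths are in m, angles in rad, forces in N, time in s.
With the tool pointing down it reaches from about 0.425 to 1.125 m from the base axis. Payload 14.9 kg.
Tool frame: the origin (TCP) lies on the centre line of the jaws, within the pads' length; the fingertips stand 19 mm ahead of it and the grasp point (between the pads) is the TCP; z points along the fingers, y is the direction in which the jaws open and shut (so a half turn about z gives the same grasp; the last joint's range is limited). The gripper opens to 91 mm and grips with 3 to 60 N. Pads are 32 mm wide; open, the fingers measure 118 mm over their backs; the gripper's body (76 mm by 178 mm) begins 60 mm behind the grasp point.
Start: joints at [1.218, 0.379, 1.734, -0, 1.028, -0.033], TCP at [0.22, 0.665, 0.233] pointing down, gripper open.
Joint ranges: [-2.77, 2.77], [-0.74, 2.19], [0, 2.66], [-1.06, 4.2], [0.31, 2.87], [-3.08, 3.08]. Speed limits (rad/s): [1.89, 1.89, 2.39, 3.14, 3.14, 3.14].

INTERFACE

Orientations are given as a 3x3 rotation matrix whose columns are the frame's x, y, z axes.
In Python, from plant import robot gives the robot as it stands.
- The arm moves only by the tool jog_arm, never from a script. Its argument "moves" is a list of rows, each a list of 4 numbers: the shift along the tool's x, y, z in m, then the turn about the tool's z in degrees. In form: [[tx, ty, tz, spin], ...]. A call has 1 to 5 rows; each row is the pose to reach, as a shift and turn from the pose commanded when the call began, along the tool's axes at that moment; what a row does not reach only later rows make up. A row lasts 1/8 s, in which the tool goes at most 62.5 mm and 10.7 degrees, less where a joint would pass 70% of its speed; a pose out of reach is approached as far as the arm can. A call with a gripper value outside its range is refused whole. "hand" is the opening, from -1 (shut) to 1 (fully open), set as the call begins (left out, the last holds). The fingers move at their own pace and stop on an object; "force" is the grip in N (left out, the last holds). Time passes only in rows, so rows that repeat a pose let the fingers close. It gives the time, the measured TCP pose, the force and the opening at its end, in the units of the state.
- robot.observe(): the state, without advancing time (a new reading comes with each control period).
- robot.get_image(name): name is "scene" or "top" or "wrist"; returns a dict with "image" (480x640x3 uint8, red, green, blue), "depth" (480x640 float32, m along the optical axis (not along the pixel's ray), 0 where there is no reading), "camera_matrix" (3x3 intrinsics, pixels), "rvec" (rotation vector, rad) and "tvec" (3), from world to camera coordinates, as OpenCV has them. Camera axes: x right, y down, z forward; pixel columns grow to the right and rows downward; lengths in m; the calibration is good to about 2 mm. A picture is of the moment at which its call begins.
- robot.hand_in(): hands the job in, once; it reports no verdict.
The state is a dict: "time": time; "q": joint angles; "dq": joint speeds; "joint_torque": joint torques, N m; "tool_pos": TCP position; "tcp_rot": TCP orientation; "ft_force": force on the tool from outside, world axes, zero at the start; "moment": the same for the moment, N m; "gripper_width": finger opening in m.
Only numpy, scipy, OpenCV 4.12 (cv2) and the standard library are available. Lean on these libraries where they do the work, as an engineer would, in place of code of your own. Each camera call takes 0.05 s, during which the arm holds its last target. There are 200 camera calls.

## Working session

There is one attempt and no reset: what is moved stays moved. The work goes in short steps, Python scripts to look and compute and a tool call to move; the robot and the scene stay as the last step left them, time stands still between calls to the robot, and variables do not carry over. Pictures are saved under pics/ and viewed, about 8 in all and at most 12, crops included, and the job is handed in when it is done.

Besides the shell and the picture viewer there is one more tool, called as name([rows], argument=value, ...), one row to a line, values as JSON. jog_arm: Moves the arm, as the interface text tells. Its arguments: {"type":"object","properties":{"moves":{"type":"array","items":{"type":"array","items":{"type":"number"}}},"hand":{"type":"number"},"force":{"type":"number"}},"required":["moves"]}

```bash
mkdir -p pics
cat > h.py <<'E'
import numpy as np, cv2
from plant import robot
def get(n):
    d=robot.get_image(n); R,_=cv2.Rodrigues(np.array(d["rvec"],float)); d["R"]=R; d["t"]=np.array(d["tvec"],float).ravel(); d["K"]=np.array(d["camera_matrix"]); return d
def ray(d,u,v,z):
    r=d["R"].T@np.linalg.inv(d["K"])@np.array([u,v,1.]); c=-d["R"].T@d["t"]; return c+r*(z-c[2])/r[2]
def pt(d,u,v):
    Z=d["depth"][int(v),int(u)]; return d["R"].T@(np.linalg.inv(d["K"])@np.array([u,v,1.])*Z-d["t"])
def cloud(d):
    v,u=np.mgrid[:480,:640]; Z=d["depth"]; p=np.stack([u*Z,v*Z,Z],-1)@np.linalg.inv(d["K"]).T
    return (p-d["t"])@d["R"]
def save(d,n): cv2.imwrite("pics/"+n,d["image"][...,::-1])
E
python3 - <<'E'
from h import *
import pickle
for n in("top","scene"):
    d=get(n); save(d,n+"1.png"); pickle.dump(d,open(n+".pkl","wb"))
    print(n,-d["R"].T@d["t"])
o=robot.observe(); print(o["time"],o["tool_pos"],o["tcp_rot"],o["ft_force"],o["gripper_width"])
E
```

```text
top [0.45153487 0.16805354 1.14543308]
scene [1.48926807 0.1897586  0.84167554]
0.1 [0.21997479 0.66419616 0.2323771 ] [[-9.49278707e-01  3.14435727e-01 -3.33333146e-04]
 [ 3.14435900e-01  9.49278313e-01 -8.65672902e-04]
 [ 4.42274386e-05 -9.26576761e-04 -9.99999570e-01]] [-0.43108118 -0.87417607  0.56046969] 0.09135668338122997
```

View pics/top1.png

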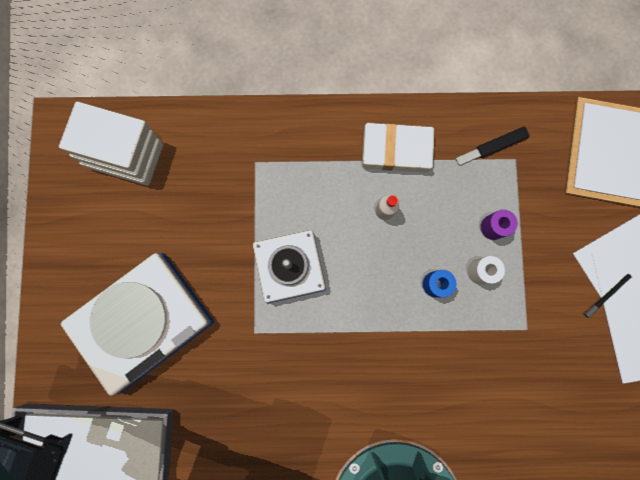

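View pics/scene1.png

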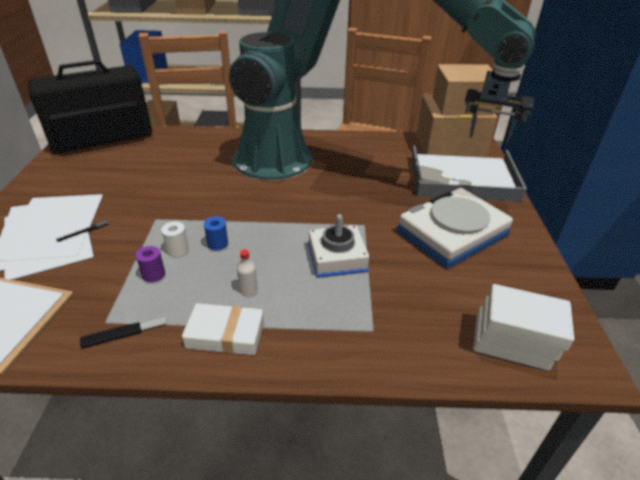

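The top view shows the white roll's top at about (490,270), blue at (440,284), purple at (502,223), the glue at (389,206), the parcel at (398,147) and the stand's drum at (289,265). Next I'll measure them with depth.

Run:
```python
from h import *
import pickle
d=pickle.load(open("top.pkl","rb")); P=cloud(d)
v,u=np.mgrid[:480,:640]
def m(name,u0,v0,r,zl,zh):
    s=((u-u0)**2+(v-v0)**2<r*r)&(P[...,2]>zl)&(P[...,2]<zh)&(d["depth"]>0); q=P[s]
    c,rad=cv2.minEnclosingCircle(q[:,:2].astype(np.float32))
    print(name,len(q),"mean",q.mean(0).round(4),"circ",np.round(c,4),round(rad,4))
m("roll",490,270,25,.065,.085);m("blue",440,284,22,.065,.085);m("purple",500,222,22,.065,.085)
m("glue",389,206,25,.06,.14);m("drum",289,265,30,.074,.09);m("house",289,265,55,.05,.062)
# hole of roll by ray: dark? outline via white mask on top plane
b=((u-490)**2+(v-270)**2<625)&(P[...,2]>.068)
cs,_=cv2.findContours(b.astype(np.uint8),0,1); c=max(cs,key=cv2.contourArea); (a,e),r=cv2.minEnclosingCircle(c); print(a,e,r,ray(d,a,e,.075))
print(pt(d,320,320), P[240:480:20,400,2].round(3)[:3])
```

```text
roll 530 mean [ 0.5133 -0.2065  0.0745] circ [ 0.5133 -0.2076] 0.0304
blue 513 mean [ 0.4855 -0.1016  0.075 ] circ [ 0.4857 -0.1022] 0.0301
purple 519 mean [ 0.615  -0.2417  0.0747] circ [ 0.6159 -0.2426] 0.0305
glue 361 mean [0.6536 0.0114 0.0951] circ [0.6578 0.0081] 0.0228
drum 1117 mean [0.5285 0.2301 0.0829] circ [0.5292 0.2302] 0.042
house 2548 mean [0.5274 0.2294 0.0563] circ [0.5292 0.2296] 0.0925
489.5 269.5 14.30044937133789 [ 0.51300715 -0.20659432  0.075     ]
[ 0.40740056  0.16086927 -0.00228382] [0.002 0.    0.001]
```

Add to h.py:
```python
def row(x,y,z,yaw=None):
    "tool-axis shift and spin from the measured pose to a world goal; yaw = direction of tool y, degrees"
    o=robot.observe(); R=np.array(o["tcp_rot"]); s=R.T@(np.array([x,y,z])-o["tool_pos"])
    a=np.degrees(np.arctan2(R[1,1],R[0,1])); sp=0 if yaw is None else -((yaw-a+90)%180-90)
    print("t",round(o["time"],2),"pos",np.round(o["tool_pos"],4),"yaw",round(a,1),"F",np.round(o["ft_force"],1),"row",np.round(s,4),round(sp,1))
```

```text
(no output)
```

jog_arm([
  [-0.396,-0.306,0,29],
  [-0.396,-0.306,0,29],
  [-0.396,-0.306,0,29],
  [-0.396,-0.306,0,29],
  [-0.396,-0.306,0,29],
], hand=1)

```text
time: 0.72
tool_pos: [0.3954, 0.4036, 0.2329]
tcp_rot: [[-0.678, 0.735, -0.0], [0.735, 0.678, -0.0], [-0.0, -0.0, -1.0]]
ft_force: [0.8, -0.3, -0.1]
gripper_width: 0.0912
```

```bash
python3 -c "
from h import *
row(.513,-.207,.20,42.5)"
```

```text
t 0.72 pos [0.3954 0.4036 0.2329] yaw 42.7 F [ 0.8 -0.3 -0.1] row [-0.5285 -0.3275  0.0329] 0.2
```

jog_arm([
  [-0.528,-0.327,0.03,0],
  [-0.528,-0.327,0.03,0],
  [-0.528,-0.327,0.03,0],
  [-0.528,-0.327,0.03,0],
  [-0.528,-0.327,0.03,0],
])

```text
time: 1.35
tool_pos: [0.4537, 0.097, 0.2179]
tcp_rot: [[-0.678, 0.735, 0.0], [0.735, 0.678, 0.0], [-0.0, 0.0, -1.0]]
ft_force: [0.7, 0.1, 0.2]
gripper_width: 0.0912
```

```bash
python3 -c "
from h import *
row(.513,-.207,.20,42.5)"
```

```text
t 1.35 pos [0.4537 0.097  0.2179] yaw 42.7 F [0.7 0.1 0.2] row [-0.2636 -0.1625  0.0179] 0.2
```

jog_arm([
  [-0.264,-0.162,0.018,0],
  [-0.264,-0.162,0.018,0],
  [-0.264,-0.162,0.018,0],
  [-0.264,-0.162,0.018,0],
  [-0.264,-0.162,0.018,0],
])

```text
time: 1.98
tool_pos: [0.5136, -0.2073, 0.1997]
tcp_rot: [[-0.677, 0.736, 0.0], [0.736, 0.677, 0.0], [-0.0, 0.0, -1.0]]
ft_force: [1.5, 1.5, -0.1]
gripper_width: 0.0913
```

```bash
python3 -c "
from h import *
d=get('wrist'); save(d,'w1.png'); P=cloud(d)
s=(abs(P[...,2]-.075)<.008)&(np.hypot(P[...,0]-.513,P[...,1]+.207)<.05)&(d['depth']>0)
q=P[s]; print(len(q),q.mean(0),cv2.minEnclosingCircle(q[:,:2].astype(np.float32)))
row(.513,-.207,.045,42.5)"
```

```text
2982 [ 0.5120857  -0.20859106  0.0743503 ] ((0.5129647850990295, -0.20950117707252502), 0.029966628178954124)
t 2.02 pos [ 0.515  -0.2123  0.1997] yaw 42.6 F [-2.  -2.   0.5] row [0.0056 0.0022 0.1547] 0.1
```

View pics/w1.png

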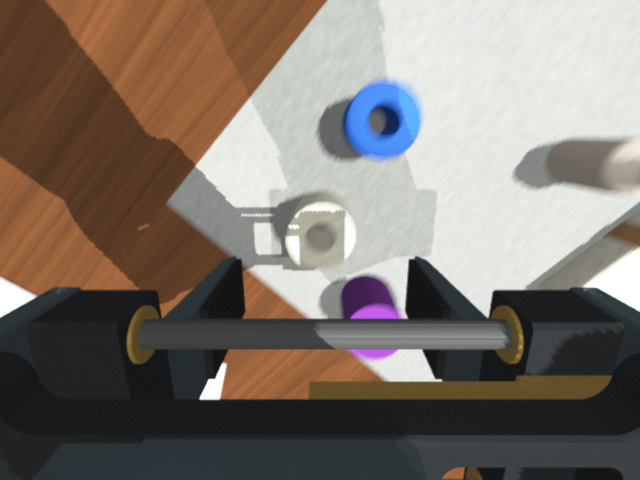

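The wrist view shows the white roll's top at about (320,235), centred between the fingers. Blue is at (383,120) and purple at (372,320), both clear of the finger paths.

jog_arm([
  [0,0,0.04,0],
  [0,0,0.08,0],
  [0,0,0.12,0],
  [0,0,0.145,0],
  [0,0,0.155,0],
])

```text
time: 2.65
tool_pos: [0.5129, -0.2046, 0.0434]
tcp_rot: [[-0.678, 0.735, -0.002], [0.735, 0.678, 0.001], [0.002, -0.001, -1.0]]
ft_force: [0.4, 0.3, 0.0]
gripper_width: 0.0908
```

jog_arm([
  [0,0,0,0],
  [0,0,0,0],
  [0,0,0,0],
  [0,0,0,0],
  [0,0,0,0],
], hand=-1, force=20)

```text
time: 3.28
tool_pos: [0.514, -0.2053, 0.0457]
tcp_rot: [[-0.678, 0.735, 0.001], [0.735, 0.678, -0.0], [-0.001, 0.0, -1.0]]
ft_force: [-2.7, -0.2, 8.2]
gripper_width: 0.0598
```

jog_arm([
  [0,0,-0.02,0],
  [0,0,-0.06,0],
  [0,0,-0.11,0],
  [0,0,-0.155,0],
  [0,0,-0.155,0],
])

```text
time: 3.9
tool_pos: [0.5153, -0.2056, 0.2043]
tcp_rot: [[-0.678, 0.735, 0.006], [0.735, 0.678, -0.003], [-0.006, 0.003, -1.0]]
ft_force: [-0.2, -0.8, -4.1]
gripper_width: 0.0598
```

jog_arm([
  [0,0,0,0],
  [0,0,0,0],
])

```text
time: 4.15
tool_pos: [0.5128, -0.2046, 0.1985]
tcp_rot: [[-0.678, 0.735, -0.002], [0.735, 0.678, 0.001], [0.002, -0.001, -1.0]]
ft_force: [0.2, -0.5, -3.5]
gripper_width: 0.0596
```

```bash
python3 -c "
from h import *
d=get('wrist'); save(d,'w2.png'); P=cloud(d); o=robot.observe()
t=np.array(o['tool_pos']);L=(P-t)@np.array(o['tcp_rot'])
s=(abs(L[...,2]+.030)<.006)&(np.hypot(L[...,0],L[...,1])<.045)&(d['depth']>0)
q=L[s]; print(len(q),q.mean(0),q.min(0),q.max(0))
row(.529,.230,.20)"
```

```text
9440 [ 4.38213793e-03 -2.57845715e-05 -2.89748458e-02] [-0.0236481  -0.0411913  -0.03599901] [ 0.02791147  0.04121963 -0.02400326]
t 4.2 pos [ 0.5129 -0.2047  0.1985] yaw 42.7 F [ 0.9  0.1 -3.5] row [ 0.3086  0.3065 -0.0011] 0
```

View pics/w2.png

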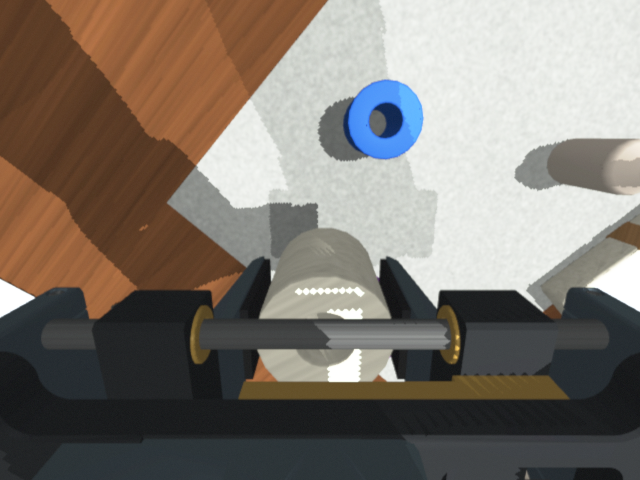

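The roll is lifted upright in the jaws, centre around (325,335). Next it goes toward the stand, stopping short so the wrist camera can see the spindle.

jog_arm([
  [0.03,0.04,-0.04,0],
  [0.06,0.085,-0.04,0],
  [0.09,0.13,-0.04,0],
  [0.12,0.17,-0.04,0],
  [0.15,0.21,-0.04,0],
])

```text
time: 4.82
tool_pos: [0.5661, 0.0493, 0.2388]
tcp_rot: [[-0.678, 0.735, -0.002], [0.735, 0.678, -0.0], [0.001, -0.001, -1.0]]
ft_force: [1.0, 0.1, -3.6]
gripper_width: 0.0599
```

jog_arm([
  [0.03,0.04,0,0],
  [0.05,0.07,0,0],
  [0.07,0.097,0,0],
  [0.07,0.097,0,0],
  [0.07,0.097,0,0],
])

```text
time: 5.45
tool_pos: [0.5897, 0.1645, 0.2389]
tcp_rot: [[-0.678, 0.735, -0.002], [0.735, 0.678, -0.001], [0.001, -0.002, -1.0]]
ft_force: [0.1, -0.0, -2.7]
gripper_width: 0.0602
```

```bash
python3 -c "
from h import *
import pickle
d=get('wrist'); save(d,'w3.png'); P=cloud(d);pickle.dump(d,open('w3.pkl','wb'))
v=d['depth']>0
r=np.hypot(P[...,0]-.529,P[...,1]-.230)
for n,s in (('drum',(abs(P[...,2]-.082)<.008)&(r<.06)),('spind',(P[...,2]>.095)&(P[...,2]<.15)&(r<.03)),('house',(abs(P[...,2]-.056)<.008)&(r<.12))):
  q=P[s&v]; 
  if len(q)>9: print(n,len(q),q.mean(0),q.min(0),q.max(0),cv2.minEnclosingCircle(q[:,:2].astype(np.float32)))
row(.5276,.2315,.24)"
```

```text
drum 6862 [0.52758906 0.22978566 0.08199079] [0.48669497 0.18706108 0.07867952] [0.56997844 0.27069348 0.08467004] ((0.5282307267189026, 0.22878773510456085), 0.042028602212667465)
spind 477 [0.52851288 0.22886418 0.13873114] [0.51984294 0.22024115 0.13189918] [0.53689345 0.23746761 0.14345145] ((0.528350830078125, 0.22906842827796936), 0.00897857267409563)
house 13298 [0.52505022 0.2326435  0.05540965] [0.44935335 0.15007311 0.04911567] [0.60704701 0.30758515 0.06000205] ((0.5284359455108643, 0.2289818674325943), 0.09317940473556519)
t 5.5 pos [0.5898 0.1642 0.2391] yaw 42.7 F [ 0.5 -0.1 -1.9] row [ 0.0916 -0.0002 -0.0008] 0
```

View pics/w3.png

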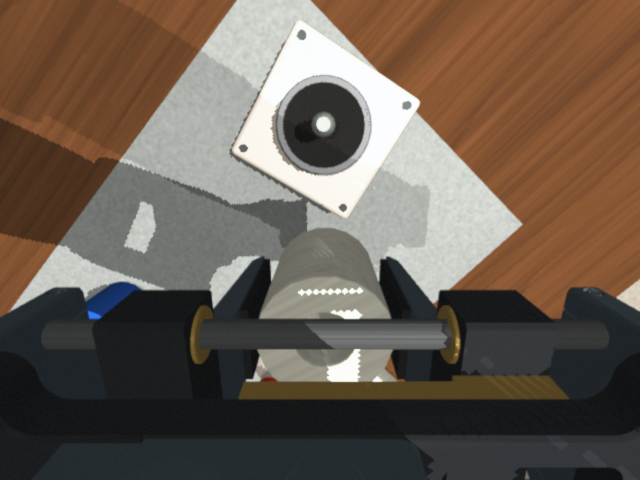

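The view shows the spindle tip at (323,124) and the roll in the jaws. Depth puts the spindle axis at (0.5283, 0.2290).

jog_arm([
  [0.045,0,0,0],
  [0.08,-0.001,0,0],
  [0.0918,-0.001,0,0],
  [0.0918,-0.001,0.03,0],
  [0.0918,-0.001,0.045,0],
])

```text
time: 6.12
tool_pos: [0.527, 0.2308, 0.1936]
tcp_rot: [[-0.677, 0.736, -0.001], [0.736, 0.677, -0.001], [0.0, -0.001, -1.0]]
ft_force: [0.6, 0.1, -3.6]
gripper_width: 0.0599
```

jog_arm([
  [0,0,0,0],
  [0,0,0.005,0],
  [0,0,0.01,0],
  [0,0,0.015,0],
  [0,0,0.02,0],
])

```text
time: 6.75
tool_pos: [0.5273, 0.2317, 0.1746]
tcp_rot: [[-0.678, 0.735, 0.0], [0.735, 0.678, 0.0], [-0.0, 0.0, -1.0]]
ft_force: [0.7, -0.0, -3.7]
gripper_width: 0.0598
```

jog_arm([
  [0,-0.001,0.01,0],
  [0,-0.001,0.02,0],
  [0,-0.001,0.03,0],
  [0,-0.001,0.04,0],
  [0,-0.001,0.045,0],
])

```text
time: 7.38
tool_pos: [0.5263, 0.2309, 0.129]
tcp_rot: [[-0.678, 0.735, -0.001], [0.735, 0.678, -0.0], [0.0, -0.001, -1.0]]
ft_force: [0.3, 0.4, -3.7]
gripper_width: 0.0601
```

jog_arm([
  [0,0,0,0],
  [0,0,0,0],
])

```text
time: 7.62
tool_pos: [0.5267, 0.231, 0.1301]
tcp_rot: [[-0.678, 0.735, 0.0], [0.735, 0.678, 0.0], [-0.0, 0.0, -1.0]]
ft_force: [-0.1, -0.0, -3.9]
gripper_width: 0.0598
```

jog_arm([
  [0,0,0.002,0],
  [0,0,0.004,0],
  [0,0,0.004,0],
])

```text
time: 8.0
tool_pos: [0.5266, 0.231, 0.1259]
tcp_rot: [[-0.678, 0.735, 0.0], [0.735, 0.678, 0.0], [-0.0, 0.0, -1.0]]
ft_force: [0.9, 0.1, -3.1]
gripper_width: 0.0599
```

jog_arm([
  [0,0,0,0],
  [0,0,0,0],
  [0,0,0,0],
  [0,0,0,0],
  [0,0,0,0],
], hand=1)

```text
time: 8.62
tool_pos: [0.5266, 0.231, 0.1259]
tcp_rot: [[-0.678, 0.735, 0.0], [0.735, 0.678, 0.0], [-0.0, 0.0, -1.0]]
ft_force: [-0.3, -0.1, 0.1]
gripper_width: 0.091
```

jog_arm([
  [0,0,-0.02,0],
  [0,0,-0.06,0],
  [0,0,-0.1,0],
  [0,0,-0.12,0],
  [0,0,-0.12,0],
])

```text
time: 9.25
tool_pos: [0.5271, 0.2312, 0.2474]
tcp_rot: [[-0.678, 0.735, 0.003], [0.735, 0.678, 0.001], [-0.001, 0.003, -1.0]]
ft_force: [-0.5, -0.4, -0.5]
gripper_width: 0.0912
```

jog_arm([
  [-0.05,0,0,0],
  [-0.09,0,0,0],
  [-0.09,0,0,0],
  [-0.09,0,0,0],
  [-0.09,0,0,0],
])

```text
time: 9.88
tool_pos: [0.5867, 0.1654, 0.2452]
tcp_rot: [[-0.678, 0.735, -0.001], [0.735, 0.678, -0.0], [0.001, -0.001, -1.0]]
ft_force: [-0.3, -0.0, 0.9]
gripper_width: 0.0912
```

```bash
cat >> h.py <<'E'
def rollz(tag):
    for n in ('wrist','top','scene'):
        d=get(n); P=cloud(d); save(d,tag+n+'.png')
        r=np.hypot(P[...,0]-.5285,P[...,1]-.2295); q=P[(r>.014)&(r<.028)&(P[...,2]>.1)&(P[...,2]<.175)&(d['depth']>0)]
        if len(q)<20: print(n,len(q)); continue
        t=np.percentile(q[:,2],95); k=P[(r<.045)&(abs(P[...,2]-t)<.008)&(d['depth']>0)]
        print(n,len(q),'top z',np.median(k[:,2]),'circ',cv2.minEnclosingCircle(k[:,:2].astype(np.float32)))
E
python3 -c "
from h import *
rollz('p1')
row(.528,.23,.24)"
```

```text
wrist 4049 top z 0.15449752467962075 circ ((0.5282742381095886, 0.22929775714874268), 0.02994021773338318)
top 212 top z 0.15514285619000828 circ ((0.528266966342926, 0.23546519875526428), 0.02835800126194954)
scene 271 top z 0.15512833065315793 circ ((0.5315430164337158, 0.23081232607364655), 0.03229463845491409)
t 10.03 pos [0.5871 0.1653 0.2458] yaw 42.7 F [-0.4 -0.5  0.6] row [0.0876 0.0004 0.0058] 0
```

View pics/p1wrist.png

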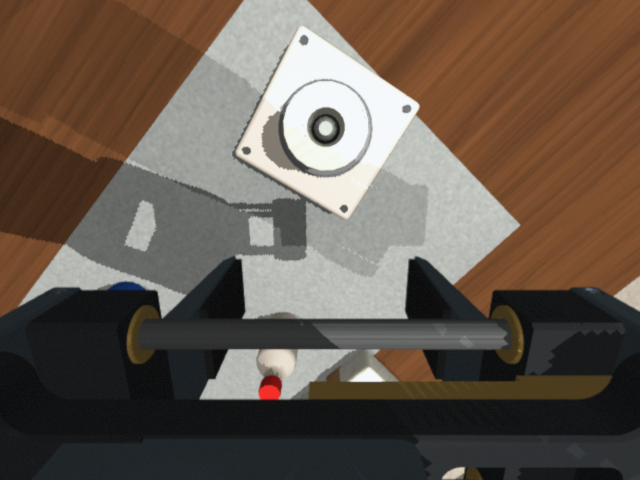

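The view shows the roll seated on the drum at (326,128), with the spindle inside its hole. Its top is at 0.155, so the underside is at 0.080: the roll is standing free and the lock is up. I'll part-open the fingers to about 32 mm so they press on the ring and straddle the tip.

jog_arm([
  [0.05,0,0,0],
  [0.0875,0,0,0],
  [0.0875,0,0.02,0],
  [0.0875,0,0.04,0],
  [0.0875,0,0.055,0],
], hand=-0.3)

```text
time: 10.65
tool_pos: [0.5281, 0.2285, 0.189]
tcp_rot: [[-0.677, 0.736, -0.001], [0.736, 0.677, -0.001], [0.0, -0.001, -1.0]]
ft_force: [-0.1, -0.1, 0.0]
gripper_width: 0.044
```

jog_arm([
  [0,0,0,0],
  [0,0,0,0],
  [0,0,0,0],
])

```text
time: 11.02
tool_pos: [0.5287, 0.2291, 0.1915]
tcp_rot: [[-0.678, 0.735, 0.001], [0.735, 0.678, 0.0], [-0.0, 0.001, -1.0]]
ft_force: [-0.2, 0.2, 0.7]
gripper_width: 0.0319
```

jog_arm([
  [0,0,0.006,0],
  [0,0,0.012,0],
  [0,0,0.017,0],
  [0,0,0.02,0],
  [0,0,0.023,0],
])

```text
time: 11.65
tool_pos: [0.5282, 0.2291, 0.1679]
tcp_rot: [[-0.678, 0.735, -0.0], [0.735, 0.678, -0.0], [0.0, -0.0, -1.0]]
ft_force: [-3.0, -1.4, 6.9]
gripper_width: 0.0321
```

jog_arm([
  [0,0,0.003,0],
  [0,0,0.006,0],
  [0,0,0.009,0],
  [0,0,0.012,0],
  [0,0,0.012,0],
])

```text
time: 12.28
tool_pos: [0.5283, 0.2291, 0.156]
tcp_rot: [[-0.678, 0.735, -0.0], [0.735, 0.678, -0.0], [0.0, -0.0, -1.0]]
ft_force: [-2.4, -1.7, 8.3]
gripper_width: 0.032
```

jog_arm([
  [0,0,0.001,0],
  [0,0,0.002,0],
  [0,0,0.0025,0],
  [0,0,0.0025,0],
])

```text
time: 12.78
tool_pos: [0.5283, 0.2292, 0.1537]
tcp_rot: [[-0.678, 0.735, -0.0], [0.735, 0.678, -0.0], [0.0, -0.0, -1.0]]
ft_force: [-4.2, -1.6, 9.0]
gripper_width: 0.032
```

jog_arm([
  [0,0,0.0005,0],
  [0,0,0.001,0],
  [0,0,0.001,0],
])

```text
time: 13.15
tool_pos: [0.5285, 0.2293, 0.1536]
tcp_rot: [[-0.678, 0.735, 0.0], [0.735, 0.678, -0.0], [-0.0, 0.0, -1.0]]
ft_force: [-7.0, -4.5, 22.0]
gripper_width: 0.0324
```

The force jumped from 9 to 22 N with almost no travel, at TCP 0.1536 (expected 0.1535), so this is the stop. Now I'll release straight up.

jog_arm([
  [0,0,-0.003,0],
  [0,0,-0.009,0],
  [0,0,-0.02,0],
  [0,0,-0.05,0],
  [0,0,-0.09,0],
])

```text
time: 13.78
tool_pos: [0.5277, 0.2289, 0.2428]
tcp_rot: [[-0.678, 0.735, -0.002], [0.735, 0.678, -0.001], [0.001, -0.002, -1.0]]
ft_force: [-0.0, 0.5, 0.4]
gripper_width: 0.0321
```

jog_arm([
  [-0.05,0,0,0],
  [-0.09,0,0,0],
  [-0.09,0,0,0],
  [-0.09,0,0,0],
  [-0.09,0,0,0],
])

```text
time: 14.4
tool_pos: [0.5887, 0.1636, 0.2424]
tcp_rot: [[-0.678, 0.735, -0.0], [0.735, 0.678, -0.0], [0.0, -0.0, -1.0]]
ft_force: [-0.4, 0.4, 0.7]
gripper_width: 0.032
```

```bash
python3 -c "
from h import *
rollz('p2')
d=get('top');P=cloud(d);v,u=np.mgrid[:480,:640]
s=((u-389)**2+(v-206)**2<625)&(P[...,2]>.06)&(P[...,2]<.14);print('glue',P[s].mean(0))
row(.528,.23,.24)"
```

```text
wrist 3832 top z 0.14411066801457104 circ ((0.528220534324646, 0.229272723197937), 0.0300121009349823)
top 231 top z 0.14485307634690422 circ ((0.5277634859085083, 0.23592057824134827), 0.028970420360565186)
scene 243 top z 0.14488317601246697 circ ((0.5295875072479248, 0.2312512993812561), 0.03304649889469147)
glue [0.65368908 0.01136179 0.09524639]
t 14.6 pos [0.5889 0.1634 0.2424] yaw 42.7 F [ 0.6  0.6 -0.8] row [0.0903 0.0004 0.0024] 0
```

View pics/p2scene.png

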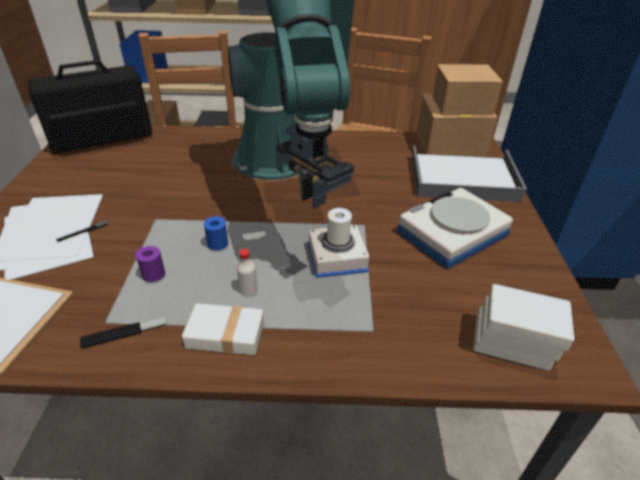

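The scene view shows the roll on the stand at (339,228), with the bottle (247,275) and parcel (223,328) where they were. The roll's top is at 0.1445, so its underside is at about 0.070: locked low.

```bash
python3 -c "
from plant import robot
print(robot.hand_in())"
```

```text
the job is handed in; nothing more can be done
None
```

The white roll is on the spindle, locked in the low position and standing on its own. I handed the job in at about 14.6 s of the 64 s allowed.

- **Placing:** I let the roll go on the drum and its underside settled at about 80 mm, so the lock was already up and no extra click was needed.
- **Pressing:** I pressed once with part-open fingers on its top. At the stop the force rose from 9 N to 22 N with almost no travel, then I released straight up.
- **Last checks:** All three cameras put the roll's top at 144–145 mm, so its underside is at about 70 mm, the locked height. The gripper is clear of it. The bottle measured the same position as at the start, within about 0.2 mm. I checked the parcel and the blue and purple look-alikes by eye only, and they look unmoved.
- **Disagreement:** The top camera's circle fit put the roll's centre about 6 mm further in y than the wrist camera did. I put that down to the view being partly blocked and trusted the wrist fit, which matches the spindle to within 1 mm. No check failed.

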